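# Set lamp and microphone slides on the notched desk rail

## Task

On the notched rail, lift the lamp slide out of its notch, run it along the slot and drop it into the notch that the arrow points at. Then take the microphone slide out of the rack (the mat is there to set it down on and change your grip), feed it into the rail from the open end with its foot under the lips, and drop it into the notch right next to the lamp slide on the open-end side. Keep both slides upright, leave both fully seated, square and let go, and do not disturb the other things on the desk.

Things in the scene. Friction and masses are not known exactly. Their poses are not given: they have to be found in the camera images.
- rail: Fixed aluminium T-slot rail, 62 mm wide (x), 328 mm long (y), 50 mm high. Origin on the table under the middle of its slotted length; y runs along the rail to its closed end. Its floor plate's top is 6 mm over the table; the channel is 52 mm wide inside; over it two flat lips, 34 to 40 mm high, leave a 20 mm slot along the middle. Straight and level.
- rail_mouth (a point): Middle of the rail's open end, on the channel floor, 6 mm above the table: rail x = 0, y = -160 mm. Channel and slot are open here only; at the other end (y = 160 to 168 mm) a 50 mm high plate closes them. Same axes as the rail.
- rail_notch (a point): Middle of the rail's middle notch, on top of the lips, 40 mm above the table (rail x = 0, y = 0). On each lip stands a dark steel comb, 40 to 50 mm high, with five notches 16 mm wide and 60 mm apart, at rail y = -120, -60, 0, 60 and 120 mm. Same axes as the rail.
- arrow: Fixed flat dark steel arrow, 56 mm long, 36 mm wide, 10 mm high, on the table beyond the rail's +x side, pointing at one of the three notches nearest the closed end. Two round 34 mm discs of the same steel lie at the other two. Same axes as the rail; origin on the table 70 mm from the rail's middle line: the marked notch's middle is at arrow x = -70 mm, y = 0.
- lamp_center (a point): Lamp slide (loose, 0.25 to 0.5 kg, 100 mm tall), with a square white window on top; the point is its centre, 50 mm above its foot's underside. z up, x across the rail, y along it. Black grip block 48 mm (x) by 52 mm (y), from 47 to 95 mm above its underside; window above that to 100 mm. It starts seated in one of the two notches nearest the open end (this point 56 mm above the table).
- lamp_key (a point): Lamp slide: middle of its steel cross key, 54 mm (x) by 12 mm (y), 35 to 47 mm above its underside. Below are a square 14 mm neck and a square steel foot 44 x 44 x 8 mm. Seated: foot on the rail's channel floor, key in a notch (this point 47 mm above the table). Lifted by 10 to 19 mm (best 14 or 15) it runs freely along the slot; at 20 mm the foot meets the lips.
- mic_center (a point): Microphone slide (loose): same build, sizes, mass range and axes as the lamp slide, but a round steel grille, 38 mm across, on top. The point is its centre, 50 mm above its foot's underside. It stands in one of the rack's bays, its own y along the bay: there only its faces 52 mm apart (y) can be gripped. On the rail beside the lamp slide (8 mm gap) only its faces 48 mm apart (x) can.
- mic_key (a point): Microphone slide: middle of its cross key, 41 mm above its underside, all sizes as on the lamp slide; the key's long way is x. Seated on the rail this point is 47 mm above the table. Either way round in the slot is right.
- rack: Fixed plywood rack, 64 mm deep (x), 212 mm wide (y), 94 mm high; origin on the table under its centre. Three bays side by side in y, centres at y = -68, 0 and +68 mm, each 60 mm wide between 8 mm dividers that run in x, open at the top and at both x ends; bay floor 6 mm above the table. The two other bays hold a grey battery block and a dark tin.
- mat: Fixed black rubber mat, 130 x 130 mm, 3 mm thick, kept clear for setting things down; origin under its centre, on the table.
- battery_center (a point): Grey battery block with a black top, 52 x 48 x 78 mm, in a rack bay: leave it. Point at its centre.
- tin_center (a point): Dark steel tin, 48 mm across, 85 mm tall, in a rack bay: leave it. Point at its centre.
- spray_center (a point): Upright spray can, 42 mm across, 110 mm tall, between mat and rack: leave it. Point at its centre.
- mug_center (a point): White mug, 80 mm across, 90 mm tall, beyond the mat to the left: leave it. Point at its centre.
- tape_center (a point): Grey roll of tape lying flat, 100 mm across, 48 mm high, past the rail's open end: leave it. Point at its centre.
There are look-alikes about, which are no part of the job. Leave any brown or red look-alike of the part that bears mic_center alone. Leave any pink look-alike of the part that bears lamp_center alone.

How it is judged:
By the outcome, as a careful person would: the job done as asked, in the order asked, and still so for the second after the job is handed in, with the robot touching nothing.
It also fails if it takes over 69 s, if anything falls off the work surface, if the arm or the gripper's body presses on something with over 40 N, if the wrist force passes 120 N, or if a joint passes its speed limit or range.

## Robot

A 7-joint arm with a two-finger parallel gripper is mounted at the origin on the work surface. World frame = base frame: x ahead of the robot, y to its left, z up, the work surface at z = 0. Lengths are in m, angles in rad, forces in N, time in s.
With the tool pointing down it reaches from about 0.4 to 0.925 m from the base axis. Payload 4.1 kg.
Tool frame: the origin (TCP) lies at the very end of the fingers, on their centre line; the grasp point (between the pads) lies 19 mm behind it; z points along the fingers, y is the line along which they close (so a half turn about z gives the same grasp; the last joint's range is limited). The gripper opens to 85 mm and grips with 20 to 120 N. Pads are 22 mm wide; open, the fingers measure 114 mm over their backs; the gripper's body (76 mm by 85 mm) begins 54 mm behind the grasp point. The pads swing forward as they close: fully open they stand 13 mm farther back than shut.
Start: joints at [1.018, 0.398, 0.045, 1.537, -0.019, 1.207, -0.051], TCP at [0.285, -0.584, 0.231] pointing down, gripper open.
Joint ranges: [-2.82, 2.82], [-0.49, 2.23], [-1.37, 1.46], [0, 2.46], [-1.36, 4.5], [0.23, 2], [-2.94, 2.94]. Speed limits (rad/s): [2.57, 2.57, 3.14, 3.14, 3.14, 3.14, 3.14].

## Interface

Orientations are given as [roll, pitch, yaw] about the fixed x, y, z axes, in that order (R = Rz(yaw) Ry(pitch) Rx(roll)).
In Python, from cell import ctrl gives the robot as it stands.
- The arm moves only by the tool arm_command, never from a script. Its argument "commands" is a list of rows, each a list of 3 entries, a list of its own where there are three numbers: the shift along the tool's x, y, z in mm, then the turn, a rotation vector about the tool's x, y, z in degrees, then the finger opening in mm, from 0 to 85.4. A call has exactly 10 rows; each row shifts and turns the commanded pose from where the row before left it, along the tool's axes as they then stand; what a row does not reach is not made up. A row lasts 1/10 s, in which the tool goes at most 50 mm and 8.59 degrees, less where a joint would pass 70% of its speed; a pose out of reach is approached as far as the arm can. A call with a gripper value outside its range is refused whole. The fingers move at their own pace and stop on an object; the grip force is fixed at half the most. Time passes only in rows, so rows that do not move let the fingers close, or fill a call up. It gives the time, the measured TCP pose, the force, the opening and the grip force at its end, in the units of the state.
- ctrl.get_state(): the state, without advancing time (a new reading comes with each control period).
- ctrl.grab_frame(name): name is "scene" or "side" or "wrist"; returns (picture, depth): 480x640x3 uint8, red, green, blue; 480x640 float32, m along the optical axis (not along the pixel's ray), 0 where there is no reading.
- ctrl.get_calibration(name): a dict with "K" (3x3 intrinsics, pixels), "position" and "orientation" of the camera in the world. Camera axes: x right, y down, z forward; pixel columns grow to the right and rows downward; lengths in m; the calibration is good to about 2 mm. A picture is of the moment at which its call begins: read the wrist's pose just before it. get_calibration takes no time and is no camera call; for the wrist camera it gives the pose at the moment of the call.
- ctrl.finish_job(): hands the job in; it is judged then, once.
Trained networks look in the newest picture that a camera, given by its name, has taken for a name from the list of things; names that differ only in an ending like _2 or _b are one class to them, and where a whole thing is asked for, a point or a joint stands for the part that bears it (a point fixed in the world has none). Each returns a list of dicts, best first, with "score" (0 to 1); they miss things now and then, are a little off and sometimes report something else, mostly with a low value. They report only what shows in the picture. A call takes as long as a camera call. They do not tell look-alikes from the thing itself.
- ctrl.masks_of(query, camera): "pixels" (480x640 bool, what is visible of it) and "rect" ([left, top, width, height] in pixels, round what is visible of it).
- ctrl.pinpoint(query, camera): "uv" ([column, row] in pixels: a listed point, or the origin of a listed thing).
The state is a dict: "t": time; "joints": joint angles; "qd": joint speeds; "joint_torque": joint torques, N m; "position": TCP position; "eef_rot": TCP orientation; "force": force on the tool from outside, world axes, zero at the start; "wrist_torque": the same for the moment, N m; "gripper_width": finger opening in m; "finger_force": force on a finger pad.
Only numpy, scipy, OpenCV 4.12 (cv2) and the standard library are available. Lean on these libraries where they do the work, as an engineer would, in place of code of your own. Each camera call takes 0.05 s, during which the arm holds its last target. There are 200 camera calls.

## Working session

There is one attempt and no reset: what is moved stays moved. The work goes in short steps, Python scripts to look and compute and a tool call to move; the robot and the scene stay as the last step left them, time stands still between calls to the robot, and variables do not carry over. Pictures are saved under pics/ and viewed, at most 10 in all, crops included, and the job is handed in when it is done.

Besides the shell and the picture viewer there is one more tool, called after "Request:" as name([rows], argument=value, ...), one row to a line, values as JSON. arm_command: Moves the arm, as the interface text tells. Its arguments: {"type":"object","properties":{"commands":{"type":"array"}},"required":["commands"]}

```bash
mkdir -p pics; ls
cat > h.py <<'E'
import numpy as np, cv2
from scipy.spatial.transform import Rotation as R
from cell import ctrl
def rot(o):
    o=np.array(o,float)
    if o.shape==(3,3): return o
    return R.from_euler('xyz',o).as_matrix() if o.size==3 else R.from_quat(o).as_matrix()
def ray(c,uv):
    K=np.array(c['K']); d=np.linalg.inv(K)@[uv[0],uv[1],1.]
    return np.array(c['position']), rot(c['orientation'])@d
def atz(c,uv,z):
    p,d=ray(c,uv); return p+d*(z-p[2])/d[2]
def proj(c,P):
    q=rot(c['orientation']).T@(np.array(P)-c['position']); q=np.array(c['K'])@q; return q[:2]/q[2]
def cloud(c,dep):
    K=np.array(c['K']); v,u=np.mgrid[:480,:640]
    P=np.stack([(u-K[0,2])/K[0,0]*dep,(v-K[1,2])/K[1,1]*dep,dep],-1)
    return P@rot(c['orientation']).T+c['position']
E
python3 - <<'E'
from h import *
for n in ['scene','side']:
    im,d=ctrl.grab_frame(n); c=ctrl.get_calibration(n)
    cv2.imwrite(f'pics/{n}0.png',im[...,::-1]); np.savez(f'{n}0.npz',im=im,d=d)
    print(n,c)
Z=dict(rail=0,rail_mouth=.006,rail_notch=.04,arrow=0,lamp_center=.056,lamp_key=.047,mic_center=.056,rack=0,mat=0,spray_center=.055,mug_center=.045,tape_center=.024,tin_center=.0485,battery_center=.045)
for n in ['scene','side']:
  c=ctrl.get_calibration(n)
  for q,z in Z.items():
    for r in ctrl.pinpoint(q,n)[:4]:
        print(n,q,np.round(r['score'],2),np.round(r['uv']),atz(c,r['uv'],z).round(3)[:2])
print(ctrl.get_state())
E
```

```text
pics
scene {'K': array([[516.20127338,   0.        , 318.28240881],
       [  0.        , 516.20127338, 243.3899495 ],
       [  0.        ,   0.        ,   1.        ]]), 'position': array([ 1.31570879, -0.00375559,  0.8979754 ]), 'orientation': array([-2.36892229, -0.00694   ,  1.59864263])}
side {'K': array([[601.85048145,   0.        , 322.65156448],
       [  0.        , 601.85048145, 239.76567321],
       [  0.        ,   0.        ,   1.        ]]), 'position': array([0.42243465, 0.74377032, 0.99509716]), 'orientation': array([-2.43787174,  0.01150439, -3.00806138])}
scene rail 0.98 [358. 299.] [0.609 0.071]
scene rail 0.48 [455. 219.] [0.34  0.325]
scene rail_mouth 0.69 [287. 290.] [ 0.592 -0.088]
scene rail_notch 0.6 [358. 288.] [0.61  0.068]
scene rail_notch 0.48 [194. 226.] [ 0.43 -0.32]
scene arrow 0.46 [383. 327.] [0.682 0.121]
scene lamp_center 0.91 [306. 277.] [ 0.596 -0.045]
scene lamp_center 0.77 [265. 326.] [ 0.726 -0.118]
scene lamp_key 0.81 [267. 326.] [ 0.72  -0.116]
scene lamp_key 0.56 [301. 279.] [ 0.596 -0.056]
scene mic_center 0.88 [249. 199.] [ 0.349 -0.196]
[... 1683 characters left out ...]
.01797935,  0.39840667,  0.04506929,  1.53656481, -0.01871829,
        1.20688343, -0.05069385]), 'qd': array([-6.57209355e-04, -7.68735827e-04,  1.77320269e-03, -5.50244213e-06,
        1.05670195e-03,  3.66017187e-04,  1.66304485e-03]), 'joint_torque': array([ 1.35792321e-03, -4.75006056e+01,  1.36366647e+00, -2.54517156e+01,
        1.16064100e-02,  1.06253730e-03, -1.08024889e-07]), 'position': array([ 0.28503497, -0.58423282,  0.23135745]), 'eef_rot': array([ 3.14143450e+00, -2.18067824e-05,  4.53919055e-01]), 'force': array([ 0.93270212, -0.33992145,  0.12074296]), 'wrist_torque': array([ 0.05941991, -0.00573582, -0.04211962]), 'finger_force': 0.0, 'gripper_width': 0.08573209662069022}
```

View pics/scene0.png

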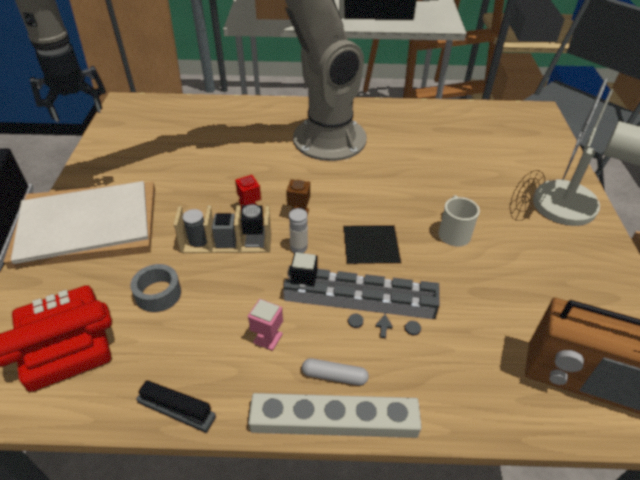

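View pics/side0.png

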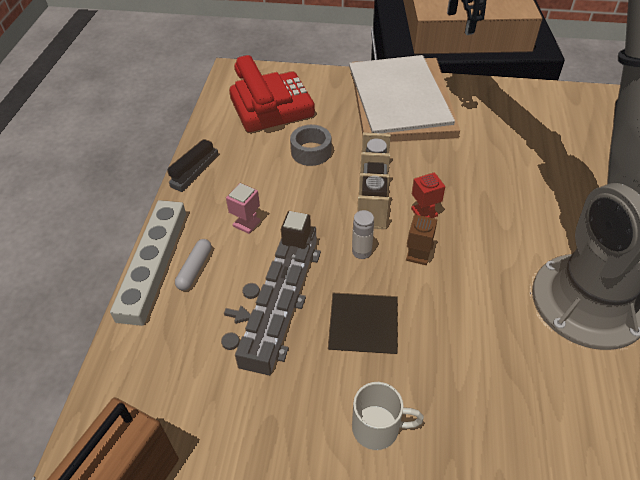

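The job's lamp slide is black with a white window at scene (304,267), sitting in the rail at its open end. The pink slide at (266,322) is a look-alike. Candidates for the mic slide are the black one in the rack's +y bay at (252,220), the red one at (248,190) and the brown one at (298,195); I choose the rack one. The tin is at (193,228) and the battery at (224,230). The arrow at (384,325) lies between two discs, so it points at notch y=+60. The lamp is in notch -120, and the mic goes into notch 0.

Run:
```python
from h import *
S={}
for n in ['scene','side']:
    f=np.load(f'{n}0.npz'); c=ctrl.get_calibration(n); S[n]=(f['im'],f['d'],cloud(c,f['d']))
    P=S[n][2]; ok=f['d']>0
    def pts(x0,x1,y0,y1,z0,z1):
        m=ok&(P[...,0]>x0)&(P[...,0]<x1)&(P[...,1]>y0)&(P[...,1]<y1)&(P[...,2]>z0)&(P[...,2]<z1); return P[m]
    def rect(nm,p):
        if len(p)<5: print(n,nm,'few');return
        (cx,cy),(w,h),a=cv2.minAreaRect((p[:,:2]*1000).astype(np.float32)); print(n,nm,len(p),'c',round(cx,1),round(cy,1),'wh',round(w,1),round(h,1),'a',round(a,1),'zmed',p[:,2].mean().round(4),'med',np.median(p[:,:2],0).round(4))
    rect('comb+lips',pts(.55,.68,-.11,.25,.032,.056))
    rect('combtop',pts(.55,.68,-.11,.25,.046,.054))
    rect('lamptop',pts(.55,.65,-.1,.0,.094,.112))
    rect('mictop',pts(.4,.5,-.215,-.12,.097,.112))
    rect('rack',pts(.38,.52,-.37,-.125,.086,.097))
    rect('spray',pts(.4,.5,-.12,-.03,.09,.12))
    rect('red',pts(.3,.40,-.26,-.14,.07,.12)); rect('brown',pts(.3,.40,-.13,-.03,.07,.12))
    rect('mug',pts(.3,.5,.25,.4,.08,.1))
    t=pts(.35,.55,.02,.2,.0005,.006); rect('mat',t)
    rect('discs/arrow',pts(.655,.73,.02,.22,.006,.014))
im=S['scene'][0]; a=cv2.resize(im[170:310,170:330],None,fx=2.5,fy=2.5,interpolation=3)
b=cv2.resize(S['side'][0][120:280,340:480],None,fx=2.18,fy=2.18,interpolation=3)[:350]
b=cv2.copyMakeBorder(b,0,350-b.shape[0],0,0,0)
cv2.imwrite('pics/crop.png',np.hstack([a,b])[...,::-1])
```

```text
scene comb+lips 3336 c 608.8 74.4 wh 327.4 67.1 a 83.1 zmed 0.0457 med [0.619  0.0938]
scene combtop 1865 c 608.8 74.4 wh 327.4 67.0 a 83.1 zmed 0.0502 med [0.6162 0.0994]
scene lamptop 481 c 594.3 -48.2 wh 52.4 51.5 a 84.4 zmed 0.1041 med [ 0.6016 -0.0478]
scene mictop 352 c 446.4 -174.8 wh 73.0 55.8 a 88.2 zmed 0.104 med [ 0.4511 -0.1738]
scene rack 690 c 449.1 -243.1 wh 68.9 212.5 a 3.1 zmed 0.0922 med [ 0.4563 -0.2787]
scene spray 288 c 460.1 -67.4 wh 39.2 41.5 a 70.3 zmed 0.1052 med [ 0.4676 -0.0671]
scene red 447 c 331.7 -199.6 wh 55.6 49.5 a 28.2 zmed 0.092 med [ 0.3432 -0.1979]
scene brown 455 c 340.1 -73.9 wh 52.4 53.4 a 79.6 zmed 0.0919 med [ 0.3555 -0.0736]
scene mug 325 c 402.2 313.8 wh 78.4 82.0 a 66.7 zmed 0.087 med [0.4025 0.3135]
scene mat 2908 c 450.0 110.3 wh 199.8 179.0 a 0.0 zmed 0.0028 med [0.4505 0.1111]
scene discs/arrow 574 c 683.5 132.9 wh 56.8 172.2 a 0.0 zmed 0.0101 med [0.6796 0.1227]
side comb+lips 3420 c 609.9 76.5 wh 331.3 64.2 a 83.2 zmed 0.0484 med [0.6117 0.1214]
side combtop 2191 c 610.1 76.4 wh 331.4 64.2 a 83.0 zmed 0.0511 med [0.613 0.119]
side lamptop 524 c 594.9 -44.1 wh 55.9 48.4 a 84.4 zmed 0.1051 med [ 0.5931 -0.0392]
side mictop 472 c 446.9 -171.1 wh 60.2 74.9 a 3.7 zmed 0.104 med [ 0.4459 -0.1656]
side rack 857 c 450.2 -242.1 wh 63.5 219.6 a 2.5 zmed 0.0921 med [ 0.4502 -0.2736]
side spray 382 c 459.9 -64.4 wh 39.7 42.7 a 24.6 zmed 0.1071 med [ 0.4598 -0.0589]
side red 648 c 331.8 -197.6 wh 55.5 52.7 a 30.6 zmed 0.0924 med [ 0.3331 -0.1874]
side brown 686 c 341.0 -72.7 wh 59.4 47.9 a 80.1 zmed 0.0939 med [ 0.3419 -0.0595]
side mug 643 c 401.0 315.7 wh 81.1 81.2 a 48.8 zmed 0.0886 med [0.3999 0.315 ]
side mat 6092 c 450.0 110.0 wh 199.9 179.9 a 0.0 zmed 0.0033 med [0.4505 0.1164]
side discs/arrow 637 c 692.5 120.1 wh 197.9 71.2 a 88.6 zmed 0.0109 med [0.68   0.1265]
```

View pics/crop.png

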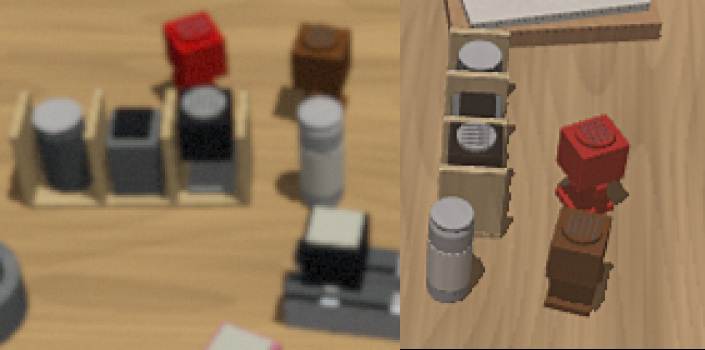

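The close crop confirms it: black mic slide in the rack's +y bay, red and brown ones outside on the desk. Fitted rail: origin (608.9, 71.4), yaw -6.9°.

```bash
cat >> h.py <<'E'
RO=np.array([608.9,71.4]); RY=np.radians(-6.9)
def rail(x,y,ro=RO,ry=RY):
    return ro+[x*np.cos(ry)-y*np.sin(ry), x*np.sin(ry)+y*np.cos(ry)]
def pose():
    s=ctrl.get_state(); e=s['eef_rot']; print('t',round(s['t'],2),'pos',(s['position']*1000).round(1),'rpy',np.degrees(e).round(2),'F',s['force'].round(1),'w',round(s['gripper_width']*1000,1),'ff',round(s['finger_force'],1))
    return s['position']*1000,rot(e)
def plan(segs,start=None):
    """segs: (x,y,z mm, yaw deg, rows); prints rows of tool shift/turn, tracked with rounding"""
    p,Rm=pose() if start is None else start
    i=0
    for x,y,z,yaw,n in segs:
        G=R.from_euler('xyz',[180,0,yaw],degrees=True).as_matrix()
        for k in range(n):
            f=1/(n-k)
            sh=np.round(Rm.T@((np.array([x,y,z])-p)*f),0 if k<n-1 else 1)
            tv=np.round(np.degrees(R.from_matrix(Rm.T@G).as_rotvec())*f,1)
            p=p+Rm@sh; Rm=Rm@R.from_rotvec(np.radians(tv)).as_matrix()
            print(i,sh.tolist(),tv.tolist()); i+=1
    return p,Rm
E
python3 - <<'E'
from h import *
plan([(*rail(0,-120),200,83.1,18)])
E
```

```text
t 1.5 pos [ 285.  -584.2  231.4] rpy [179.99  -0.    26.01] F [ 0.9 -0.3  0.1] w 85.7 ff 0.0
0 [29.0, -19.0, 2.0] [0.0, 0.0, -3.2]
1 [30.0, -18.0, 2.0] [0.0, 0.0, -3.2]
2 [30.0, -16.0, 2.0] [0.0, 0.0, -3.2]
3 [31.0, -14.0, 2.0] [0.0, 0.0, -3.2]
4 [32.0, -12.0, 2.0] [0.0, 0.0, -3.2]
5 [33.0, -11.0, 2.0] [0.0, 0.0, -3.2]
6 [33.0, -9.0, 2.0] [0.0, 0.0, -3.2]
7 [34.0, -7.0, 2.0] [0.0, 0.0, -3.2]
8 [34.0, -5.0, 2.0] [0.0, 0.0, -3.1]
9 [34.0, -3.0, 1.0] [0.0, 0.0, -3.2]
10 [34.0, -1.0, 2.0] [0.0, 0.0, -3.1]
11 [34.0, 1.0, 1.0] [0.0, 0.0, -3.2]
12 [34.0, 2.0, 2.0] [0.0, 0.0, -3.1]
13 [34.0, 4.0, 1.0] [0.0, 0.0, -3.2]
14 [34.0, 6.0, 2.0] [0.0, 0.0, -3.1]
15 [34.0, 8.0, 1.0] [0.0, 0.0, -3.2]
16 [33.0, 10.0, 2.0] [0.0, 0.0, -3.1]
17 [32.9, 12.3, 1.3] [0.0, 0.0, -3.2]
```

Request:
arm_command([
  [[29,-19,2],[0,0,-3.2],85],
  [[30,-18,2],[0,0,-3.2],85],
  [[30,-16,2],[0,0,-3.2],85],
  [[31,-14,2],[0,0,-3.2],85],
  [[32,-12,2],[0,0,-3.2],85],
  [[33,-11,2],[0,0,-3.2],85],
  [[33,-9,2],[0,0,-3.2],85],
  [[34,-7,2],[0,0,-3.2],85],
  [[34,-5,2],[0,0,-3.1],85],
  [[34,-3,1],[0,0,-3.2],85],
])

```text
t: 2.5
position: [0.4576, -0.2851, 0.2124]
eef_rot: [3.141, 0.0, 1.013]
force: [0.0, -0.4, 0.5]
gripper_width: 0.085
finger_force: 0.0
```

Request:
arm_command([
  [[34,-1,2],[0,0,-3.1],85],
  [[34,1,1],[0,0,-3.2],85],
  [[34,2,2],[0,0,-3.1],85],
  [[34,4,1],[0,0,-3.2],85],
  [[34,6,2],[0,0,-3.1],85],
  [[34,8,1],[0,0,-3.2],85],
  [[33,10,2],[0,0,-3.1],85],
  [[33,12,1],[0,0,-3.2],85],
  [[0,0,0],[0,0,0],85],
  [[0,0,0],[0,0,0],85],
])

```text
t: 3.5
position: [0.5943, -0.0467, 0.2002]
eef_rot: [-3.141, 0.0, 1.452]
force: [0.4, -0.8, -0.3]
gripper_width: 0.0851
finger_force: 0.0
```

Run:
```python
from h import *
pose(); c=ctrl.get_calibration('wrist'); im,d=ctrl.grab_frame('wrist')
np.savez('w1.npz',im=im,d=d); cv2.imwrite('pics/w1.png',im[...,::-1]); print(c)
P=cloud(c,d)*1000; m=(d>0)&(P[...,2]>97)&(P[...,2]<112)&(abs(P[...,0]-594)<60)&(abs(P[...,1]+48)<60)
print(m.sum(), P[m].mean(0), cv2.minAreaRect(P[m][:,:2].astype(np.float32)))
m=(d>0)&(P[...,2]>46)&(P[...,2]<54)&(P[...,0]>540)&(P[...,0]<680)
print(m.sum(),cv2.minAreaRect(P[m][:,:2].astype(np.float32)))
for q in ['lamp_center','lamp_key','rail_mouth']:
    for r in ctrl.pinpoint(q,'wrist')[:2]: print(q,r['score'],r['uv'],atz(c,r['uv'],dict(lamp_center=.056,lamp_key=.047).get(q,.006)))
plan([(*rail(0,-120),60,83.1,10)])
```

```text
t 3.5 pos [594.3 -46.7 200.2] rpy [-1.7999e+02  1.0000e-02  8.3200e+01] F [ 0.4 -0.8 -0.3] w 85.1 ff 0.0
{'K': array([[354.98334145,   0.        , 322.10409007],
       [  0.        , 354.98334145, 232.57575857],
       [  0.        ,   0.        ,   1.        ]]), 'position': array([0.60280309, 0.02998956, 0.34285536]), 'orientation': array([ 2.82962563e+00, -3.81342522e-04, -1.18547873e-01])}
4567 [593.81911522 -46.65521792 104.35705671] ((593.46484375, -49.184024810791016), (52.3848991394043, 48.19938278198242), 83.20724487304688)
8322 ((600.8443603515625, 10.843986511230469), (200.17330932617188, 62.2047119140625), 83.08427429199219)
lamp_center 0.65 [465.0, 277.5] [ 0.71264969 -0.11835941  0.056     ]
lamp_key 0.59 [469.8, 272.0] [ 0.72040213 -0.11801577  0.047     ]
t 3.7 pos [593.8 -49.3 200.3] rpy [-1.7999e+02  6.0000e-02  8.2950e+01] F [ 0.8 -0.7 -0.1] w 84.7 ff 0.0
0 [0.0, 0.0, 14.0] [-0.0, 0.0, -0.0]
1 [0.0, 0.0, 14.0] [-0.0, 0.0, -0.0]
2 [0.0, 0.0, 14.0] [-0.0, 0.0, -0.0]
3 [0.0, 0.0, 14.0] [-0.0, 0.0, -0.0]
4 [0.0, 0.0, 14.0] [-0.0, 0.0, -0.0]
5 [0.0, 0.0, 14.0] [-0.0, 0.0, -0.0]
6 [0.0, 0.0, 14.0] [-0.0, 0.0, -0.0]
7 [1.0, 0.0, 14.0] [-0.0, 0.0, -0.0]
8 [0.0, 0.0, 14.0] [-0.0, 0.0, -0.1]
9 [0.8, 0.5, 14.3] [-0.0, 0.1, -0.0]
```

View pics/w1.png

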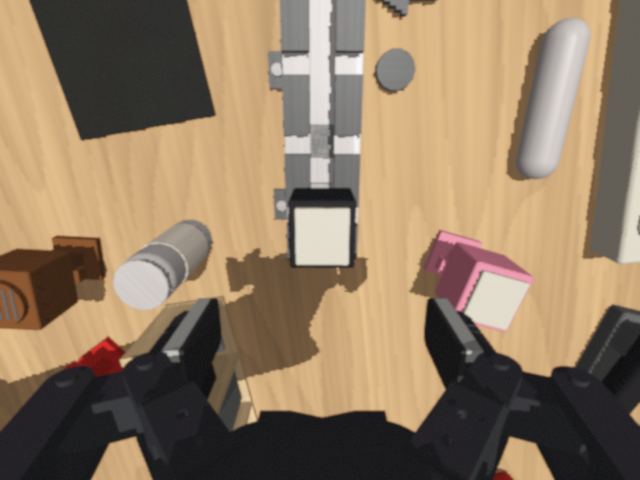

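The wrist picture shows the lamp slide at (322,235) centred between the fingers and the pink one clear at (490,290); the fit gives 52.4 × 48.2 mm at (593.5, -49.2), yaw -6.8°. Descend and grip.

Request:
arm_command([
  [[0,0,20],[0,0,0],85],
  [[0,0,20],[0,0,0],85],
  [[0,0,20],[0,0,0],85],
  [[0,0,20],[0,0,0],85],
  [[0,0,20],[0,0,0],85],
  [[0,0,20],[0,0,0],85],
  [[0,0,15],[0,0,0],85],
  [[0,0,4],[0,0,0],85],
  [[0,0,0],[0,0,0],85],
  [[0,0,0],[0,0,0],70],
])

```text
t: 4.7
position: [0.595, -0.0477, 0.0622]
eef_rot: [3.14, 0.0, 1.45]
force: [0.7, -0.2, -0.2]
gripper_width: 0.0727
finger_force: 0.0
```

Request:
arm_command([
  [[0,0,0],[0,0,0],40],
  [[0,0,0],[0,0,0],35],
  [[0,0,0],[0,0,0],30],
  [[0,0,0],[0,0,0],30],
  [[0,0,0],[0,0,0],30],
  [[0,0,0],[0,0,0],30],
  [[0,0,0],[0,0,0],30],
  [[0,0,0],[0,0,0],30],
  [[0,0,-3],[0,0,0],30],
  [[0,0,-3],[0,0,0],30],
])

```text
t: 5.7
position: [0.5934, -0.0476, 0.0667]
eef_rot: [-3.14, 0.0, 1.45]
force: [0.0, 0.0, -2.8]
gripper_width: 0.0473
finger_force: 62.1
```

Run:
```python
from h import *
ps=[pose()[0] for _ in range(5)]
```

```text
t 5.7 pos [593.4 -47.6  66.7] rpy [-1.7991e+02  2.0000e-02  8.3110e+01] F [ 0.   0.  -2.8] w 47.3 ff 62.1
t 5.7 pos [593.4 -47.6  66.7] rpy [-1.7991e+02  2.0000e-02  8.3110e+01] F [ 0.   0.  -2.8] w 47.3 ff 62.1
t 5.7 pos [593.4 -47.6  66.7] rpy [-1.7991e+02  2.0000e-02  8.3110e+01] F [ 0.   0.  -2.8] w 47.3 ff 62.1
t 5.7 pos [593.4 -47.6  66.7] rpy [-1.7991e+02  2.0000e-02  8.3110e+01] F [ 0.   0.  -2.8] w 47.3 ff 62.1
t 5.7 pos [593.4 -47.6  66.7] rpy [-1.7991e+02  2.0000e-02  8.3110e+01] F [ 0.   0.  -2.8] w 47.3 ff 62.1
```

Request:
arm_command([
  [[0,0,-4],[0,0,0],30],
  [[0,0,-4.5],[0,0,0],30],
  [[0,0,0],[0,0,0],30],
  [[10,0,0],[0,0,0],30],
  [[20,0,0],[0,0,0],30],
  [[20,0,0],[0,0,0],30],
  [[20,0,0],[0,0,0],30],
  [[20,0,0],[0,0,0],30],
  [[20,0,0],[0,0,0],30],
  [[20,0,0],[0,0,0],30],
])

```text
t: 6.7
position: [0.6095, 0.0834, 0.0755]
eef_rot: [-3.141, -0.0, 1.451]
force: [1.1, 0.2, -3.2]
gripper_width: 0.0476
finger_force: 62.2
```

Request:
arm_command([
  [[20,0,0],[0,0,0],30],
  [[20,0,0],[0,0,0],30],
  [[10,0,0],[0,0,0],30],
  [[0,0,0],[0,0,0],30],
  [[0,0,0],[0,0,0],30],
  [[0,0,0],[0,0,0],30],
  [[0,0,0],[0,0,0],30],
  [[0,0,0],[0,0,0],30],
  [[0,0,0],[0,0,0],30],
  [[0,0,0],[0,0,0],30],
])

```text
t: 7.7
position: [0.6158, 0.1309, 0.0758]
eef_rot: [3.142, 0.0, 1.45]
force: [-0.6, 0.2, -3.2]
gripper_width: 0.0472
finger_force: 62.2
```

Run:
```python
from h import *
p,_=pose(); t=rail(0,60); dv=p[:2]-RO; print('rail xy',dv@[.9928,-.1201],dv@[.1201,.9928])
for n in ['scene','side','wrist']:
    c=ctrl.get_calibration(n); im,d=ctrl.grab_frame(n); P=cloud(c,d)*1000
    m=(d>0)&(P[...,2]>112)&(P[...,2]<130)&(abs(P[...,0]-616)<60)&(abs(P[...,1]-131)<60)
    if n!='wrist' or m.sum()>10:
        print(n,m.sum(),P[m].mean(0),cv2.minAreaRect(P[m][:,:2].astype(np.float32)))
    if n=='wrist': cv2.imwrite('pics/w2.png',im[...,::-1])
    if n=='side': cv2.imwrite('pics/s2.png',cv2.resize(im[200:400,200:380],None,fx=3,fy=3)[...,::-1])
pose()
```

```text
t 7.7 pos [615.8 130.9  75.8] rpy [1.800e+02 1.000e-02 8.309e+01] F [-0.6  0.2 -3.2] w 47.2 ff 62.2
rail xy -0.2511072320927163 59.91904674911572
scene 196 [623.87583851 123.7421051  117.54458259] ((631.3486328125, 127.34565734863281), (51.46109390258789, 79.08003997802734), 82.0959243774414)
side 566 [618.72742288 142.49386259 119.93938594] ((615.1516723632812, 140.26321411132812), (38.04142761230469, 101.85488891601562), 80.88276672363281)
wrist 21681 [615.84435047 136.07902912 119.02831896] ((615.19873046875, 130.9841766357422), (50.40236282348633, 112.16195678710938), 83.39563751220703)
t 7.85 pos [615.8 131.1  75.8] rpy [1.7999e+02 1.0000e-02 8.3110e+01] F [ 0.2  0.1 -4.1] w 48.1 ff 62.2
```

Request:
arm_command([
  [[0,0,3],[0,0,0],30],
  [[0,0,3],[0,0,0],30],
  [[0,0,3],[0,0,0],30],
  [[0,0,2],[0,0,0],30],
  [[0,0,2],[0,0,0],30],
  [[0,0,1],[0,0,0],30],
  [[0,0,0.5],[0,0,0],30],
  [[0,0,0],[0,0,0],30],
  [[0,0,0],[0,0,0],30],
  [[0,0,0],[0,0,0],30],
])

```text
t: 8.85
position: [0.6158, 0.1312, 0.0625]
eef_rot: [3.142, 0.001, 1.45]
force: [-3.9, -0.8, 5.4]
gripper_width: 0.0475
finger_force: 63.0
```

Request:
arm_command([
  [[0,0,0],[0,0,0],60],
  [[0,0,0],[0,0,0],85],
  [[0,0,0],[0,0,0],85],
  [[0,0,0],[0,0,0],85],
  [[0,0,-5],[0,0,0],85],
  [[0,0,-15],[0,0,0],85],
  [[0,0,-25],[0,0,0],85],
  [[0,0,-35],[0,0,0],85],
  [[0,0,-40],[0,0,0],85],
  [[0,0,-20],[0,0,0],85],
])

```text
t: 9.85
position: [0.6178, 0.1321, 0.2068]
eef_rot: [3.135, -0.003, 1.451]
force: [0.5, -0.5, 0.1]
gripper_width: 0.085
finger_force: 0.0
```

Run:
```python
from h import *
ims=[]
for n in ['wrist','side']:
    c=ctrl.get_calibration(n); im,d=ctrl.grab_frame(n); P=cloud(c,d)*1000
    m=(d>0)&(P[...,2]>97)&(P[...,2]<125)&(abs(P[...,0]-616)<45)&(abs(P[...,1]-131)<40)
    q=P[m]; q=q[q[:,2]>np.median(q[:,2])-6]
    A=np.c_[q[:,:2]-q[:,:2].mean(0),np.ones(len(q))]; co=np.linalg.lstsq(A,q[:,2],rcond=None)[0]
    print(n,m.sum(),q.mean(0),'tilt',np.degrees(co[:2]),cv2.minAreaRect(q[:,:2].astype(np.float32)))
    if n=='side': ims.append(cv2.resize(im[200:380,200:360],(533,600)))
cv2.imwrite('pics/s3.png',ims[0][...,::-1])
# rack target
yr=np.radians(2.8); t=np.array([449.6,-242.6])+68*np.array([-np.sin(yr),np.cos(yr)]); print(t)
plan([(616,131,230,83.1,3),(*t,230,92.8,12)])
```

```text
wrist 4334 [614.98282083 131.85398438 104.49623891] tilt [-0.27211358 -1.3498012 ] ((614.7705078125, 130.00579833984375), (51.190216064453125, 47.778541564941406), 83.10992431640625)
side 667 [614.90149705 135.34795212 106.19522176] tilt [ 1.02809779 -2.40742892] ((615.3831787109375, 132.36936950683594), (53.86294174194336, 48.6804084777832), 83.79530334472656)
[ 446.27821565 -174.68118266]
t 9.95 pos [618.5 132.3 206.9] rpy [179.49  -0.18  83.1 ] F [0.1 0.2 0.1] w 84.8 ff 0.0
0 [-0.0, -1.0, -8.0] [0.2, -0.1, 0.0]
1 [-1.0, -1.0, -8.0] [0.2, -0.0, 0.0]
2 [-0.5, -0.2, -7.1] [0.1, -0.1, 0.0]
3 [-27.0, -11.0, 0.0] [0.0, 0.0, -0.8]
4 [-27.0, -11.0, 0.0] [0.0, 0.0, -0.8]
5 [-27.0, -12.0, 0.0] [0.0, 0.0, -0.8]
6 [-26.0, -12.0, 0.0] [0.0, 0.0, -0.8]
7 [-26.0, -12.0, 0.0] [0.0, 0.0, -0.8]
8 [-26.0, -13.0, 0.0] [0.0, 0.0, -0.8]
9 [-26.0, -13.0, 0.0] [0.0, 0.0, -0.8]
10 [-26.0, -14.0, 0.0] [0.0, 0.0, -0.8]
11 [-26.0, -14.0, 0.0] [0.0, 0.0, -0.8]
12 [-25.0, -14.0, 0.0] [0.0, 0.0, -0.8]
13 [-25.0, -15.0, 0.0] [0.0, 0.0, -0.8]
14 [-25.4, -15.1, 0.1] [0.0, 0.0, -0.9]
```

View pics/s3.png

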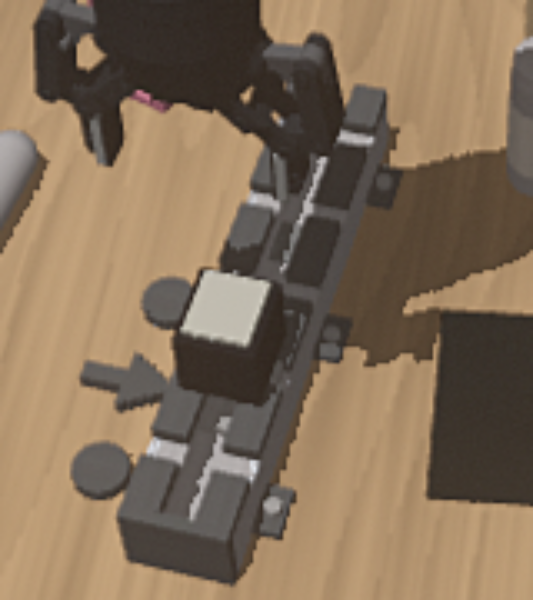

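The lamp slide is seated in the notch at the arrow (side crop: window at (230,307), arrow tip at (165,390)); its top height matches what it was before and its yaw is 83.1°. Now to the rack.

Request:
arm_command([
  [[0,-1,-12],[0.2,0,0],85],
  [[-20,-9,-12],[0.3,-0.1,-0.8],85],
  [[-28,-12,0],[0,0,-0.8],85],
  [[-28,-12,0],[0,0,-0.8],85],
  [[-28,-12,0],[0,0,-0.8],85],
  [[-28,-12,0],[0,0,-0.8],85],
  [[-28,-13,0],[0,0,-0.8],85],
  [[-28,-14,0],[0,0,-0.8],85],
  [[-28,-14,0],[0,0,-0.8],85],
  [[-28,-15,0],[0,0,-0.8],85],
])

```text
t: 10.95
position: [0.4855, -0.1062, 0.2261]
eef_rot: [-3.131, 0.0, 1.577]
force: [0.8, -0.3, 0.3]
gripper_width: 0.0854
finger_force: 0.0
```

Request:
arm_command([
  [[-28,-15,0],[0,0,-0.8],85],
  [[-28,-15,0],[0,0,-0.8],85],
  [[-11,-15,0],[0,0,-1],85],
  [[0,0,0],[0,0,0],85],
  [[0,0,0],[0,0,0],85],
  [[0,0,0],[0,0,0],85],
  [[0,0,0],[0,0,0],85],
  [[0,0,0],[0,0,0],85],
  [[0,0,0],[0,0,0],85],
  [[0,0,0],[0,0,0],85],
])

```text
t: 11.95
position: [0.4431, -0.1729, 0.2269]
eef_rot: [-3.133, 0.0, 1.622]
force: [0.4, -0.4, 0.6]
gripper_width: 0.0846
finger_force: 0.0
```

Run:
```python
from h import *
pose(); c=ctrl.get_calibration('wrist'); im,d=ctrl.grab_frame('wrist'); P=cloud(c,d)*1000
cv2.imwrite('pics/w4.png',im[...,::-1])
def rc(nm,x0,x1,y0,y1,z0,z1):
    m=(d>0)&(P[...,0]>x0)&(P[...,0]<x1)&(P[...,1]>y0)&(P[...,1]<y1)&(P[...,2]>z0)&(P[...,2]<z1)
    print(nm,m.sum(),P[m].mean(0).round(1),cv2.minAreaRect(P[m][:,:2].astype(np.float32)))
rc('grille',400,500,-220,-130,102,112)
rc('mic98',400,500,-203,-148,97,112)
rc('divider',390,500,-150,-130,88,97)
rc('mat',360,520,20,200,1,6)
pose()
for q in ['mic_center','mic_key']:
  for r in ctrl.pinpoint(q,'wrist')[:3]: print(q,r['score'],r['uv'],atz(c,r['uv'],.056 if 'cen' in q else .047))
```

```text
t 11.95 pos [ 443.1 -172.9  226.9] rpy [-1.7949e+02  2.0000e-02  9.2930e+01] F [ 0.4 -0.4  0.6] w 84.6 ff 0.0
grille 1988 [ 444.6 -175.4  105.9] ((445.2704772949219, -175.65890502929688), (48.842952728271484, 45.18965148925781), 3.4261157512664795)
mic98 3816 [ 444.7 -174.3  103.4] ((444.7044677734375, -176.3948211669922), (51.974609375, 48.73522186279297), 2.525125026702881)
divider 918 [ 444.4 -141.9   93.7] ((444.6287841796875, -142.36708068847656), (63.56451416015625, 8.51429557800293), 2.7500925064086914)
mat 0 [nan nan nan] ((0.0, 0.0), (0.0, 0.0), 0.0)
t 12.0 pos [ 443.1 -173.   226.9] rpy [-1.7949e+02  2.0000e-02  9.2920e+01] F [ 0.1  0.8 -0.4] w 84.9 ff 0.0
mic_center 0.93 [199.8, 230.5] [ 0.32843162 -0.20101271  0.056     ]
mic_key 0.95 [204.5, 224.6] [ 0.33004318 -0.19788427  0.047     ]<stdin>:6: RuntimeWarning: Mean of empty slice.
  ret = um.true_divide(
```

View pics/w4.png

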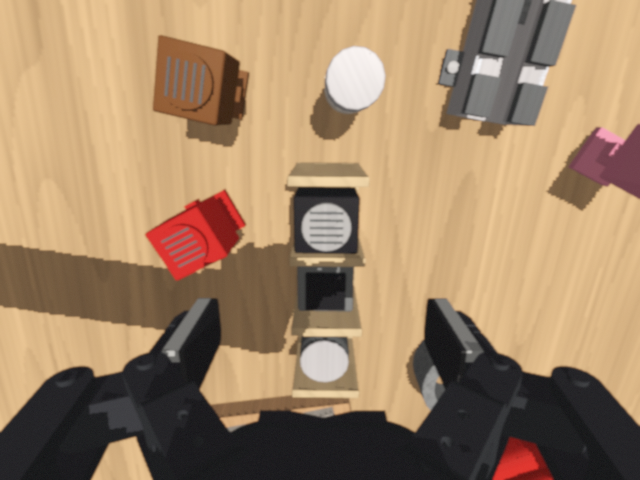

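The wrist picture shows the mic slide at (326,225) in the near bay, with red (180,245) and brown (195,80) outside. Fit: centre (444.8, -176.2), 52 × 48.7 mm, yaw 2.6°.

Request:
arm_command([
  [[-2,1,10],[-0.5,0,0],85],
  [[-1.2,0.7,25],[0,0,0.2],85],
  [[0,0,30],[0,0,0],85],
  [[0,0,30],[0,0,0],85],
  [[0,0,30],[0,0,0],85],
  [[0,0,20],[0,0,0],85],
  [[0,0,15],[0,0,0],85],
  [[0,0,5],[0,0,0],85],
  [[0,0,0],[0,0,0],85],
  [[0,0,0],[0,0,0],85],
])

```text
t: 13.1
position: [0.4454, -0.1766, 0.0627]
eef_rot: [3.14, 0.001, 1.618]
force: [-0.0, -0.2, 0.2]
gripper_width: 0.0849
finger_force: 0.0
```

Request:
arm_command([
  [[0,0,0],[0,0,0],60],
  [[0,0,0],[0,0,0],35],
  [[0,0,0],[0,0,0],30],
  [[0,0,0],[0,0,0],30],
  [[0,0,0],[0,0,0],30],
  [[0,0,0],[0,0,0],30],
  [[0,0,0],[0,0,0],30],
  [[0,0,0],[0,0,0],30],
  [[0,0,-4],[0,0,0],30],
  [[0,0,-8],[0,0,0],30],
])

```text
t: 14.1
position: [0.443, -0.1758, 0.0731]
eef_rot: [-3.138, -0.001, 1.618]
force: [-0.6, 0.0, -4.3]
gripper_width: 0.0512
finger_force: 63.3
```

Run:
```python
from h import *
s=(np.array([444.,-176.,74.]),R.from_euler('xyz',[180,0,92.7],degrees=True).as_matrix())
s=plan([(444,-176,196,92.7,5),(442,108,196,173.1,12)],s)
```

```text
0 [-0.0, 0.0, -24.0] [0.0, 0.0, 0.0]
1 [-0.0, 0.0, -24.0] [0.0, 0.0, 0.0]
2 [-0.0, 0.0, -25.0] [0.0, 0.0, 0.0]
3 [-0.0, 0.0, -24.0] [0.0, 0.0, 0.0]
4 [-0.0, 0.0, -25.0] [0.0, 0.0, 0.0]
5 [24.0, 1.0, 0.0] [0.0, 0.0, -6.7]
6 [23.0, 4.0, 0.0] [-0.0, 0.0, -6.7]
7 [23.0, 6.0, 0.0] [-0.0, 0.0, -6.7]
8 [22.0, 9.0, 0.0] [-0.0, 0.0, -6.7]
9 [21.0, 12.0, 0.0] [-0.0, 0.0, -6.7]
10 [19.0, 14.0, 0.0] [-0.0, 0.0, -6.7]
11 [17.0, 16.0, 0.0] [-0.0, 0.0, -6.7]
12 [16.0, 18.0, 0.0] [-0.0, 0.0, -6.7]
13 [13.0, 19.0, 0.0] [-0.0, 0.0, -6.7]
14 [11.0, 21.0, 0.0] [-0.0, 0.0, -6.7]
15 [8.0, 22.0, 0.0] [-0.0, 0.0, -6.7]
16 [6.2, 23.0, 0.0] [-0.0, 0.0, -6.7]
```

Request:
arm_command([
  [[0,0,-20],[0,0,0],30],
  [[0,0,-25],[0,0,0],30],
  [[0,0,-25],[0,0,0],30],
  [[0,0,-27],[0,0,0],30],
  [[0,0,-25],[0,0,0],30],
  [[24,1,0],[0,0,-6.7],30],
  [[23,4,0],[0,0,-6.7],30],
  [[23,6,0],[0,0,-6.7],30],
  [[22,9,0],[0,0,-6.7],30],
  [[21,12,0],[0,0,-6.7],30],
])

```text
t: 15.1
position: [0.4429, -0.0563, 0.1956]
eef_rot: [-3.14, -0.001, 2.207]
force: [1.1, 0.9, -4.6]
gripper_width: 0.0515
finger_force: 64.1
```

Request:
arm_command([
  [[19,14,0],[0,0,-6.7],30],
  [[17,16,0],[0,0,-6.7],30],
  [[16,18,0],[0,0,-6.7],30],
  [[13,19,0],[0,0,-6.7],30],
  [[11,21,0],[0,0,-6.7],30],
  [[8,22,0],[0,0,-6.7],30],
  [[6,23,0],[0,0,-6.7],30],
  [[0,0,20],[0,0,0],30],
  [[0,0,20],[0,0,0],30],
  [[0,0,0],[0,0,0],30],
])

```text
t: 16.1
position: [0.4397, 0.1068, 0.1533]
eef_rot: [-3.139, -0.007, 3.022]
force: [-0.6, -1.4, -3.8]
gripper_width: 0.0513
finger_force: 64.2
```

Run:
```python
from h import *
pose(); c=ctrl.get_calibration('side'); im,d=ctrl.grab_frame('side'); P=cloud(c,d)*1000
m=ctrl.masks_of('mat','side')
if m: q=P[m[0]['pixels']&(d>0)]; q=q[(q[:,2]>0)&(q[:,2]<7)]; print(m[0]['score'],q[:,:2].min(0),q[:,:2].max(0))
pose()
```

```text
t 16.1 pos [439.7 106.8 153.3] rpy [-179.83   -0.41  173.15] F [-0.6 -1.4 -3.8] w 51.3 ff 64.2
0.97 [373.76845178  38.39262306] [507.87880137 177.45262231]
t 16.2 pos [442.3 107.4 155.8] rpy [-1.7995e+02 -8.0000e-02  1.7310e+02] F [-0.2 -0.5 -4. ] w 51.4 ff 64.2
```

Request:
arm_command([
  [[0,0,20],[0,0,0],30],
  [[0,0,25],[0,0,0],30],
  [[0,0,20],[0,0,0],30],
  [[0,0,15],[0,0,0],30],
  [[0,0,8],[0,0,0],30],
  [[0,0,4],[0,0,0],30],
  [[0,0,2],[0,0,0],30],
  [[0,0,2],[0,0,0],30],
  [[0,0,0],[0,0,0],30],
  [[0,0,0],[0,0,0],30],
])

```text
t: 17.2
position: [0.4432, 0.1077, 0.0603]
eef_rot: [-3.141, 0.001, 3.021]
force: [0.0, -0.2, -4.4]
gripper_width: 0.0512
finger_force: 64.3
```

Not yet touching (Fz -4.4); go a little lower, then release and turn.

Request:
arm_command([
  [[0,0,1],[0,0,0],30],
  [[0,0,0.7],[0,0,0],30],
  [[0,0,0],[0,0,0],30],
  [[0,0,0],[0,0,0],55],
  [[0,0,0],[0,0,0],70],
  [[0,0,0],[0,0,0],85],
  [[0,0,0],[0,0,0],85],
  [[0,0,-10],[0,0,0],85],
  [[0,0,-25],[0,0,0],85],
  [[0,0,-35],[0,0,0],85],
])

```text
t: 18.2
position: [0.4415, 0.1075, 0.1282]
eef_rot: [-3.141, -0.004, 3.022]
force: [0.7, -0.5, 0.9]
gripper_width: 0.085
finger_force: 0.0
```

Request:
arm_command([
  [[0,0,-30],[0,0,0],85],
  [[0,0,-30],[0,0,8],85],
  [[0,0,-20],[0,0,8],85],
  [[0,0,0],[0,0,8],85],
  [[0,0,0],[0,0,8],85],
  [[0,0,0],[0,0,8],85],
  [[0,0,0],[0,0,8],85],
  [[0,0,0],[0,0,8],85],
  [[0,0,0],[0,0,8],85],
  [[0,0,0],[0,0,8],85],
])

```text
t: 19.2
position: [0.4428, 0.1079, 0.2088]
eef_rot: [3.141, 0.0, 1.759]
force: [0.6, 0.6, -0.4]
gripper_width: 0.085
finger_force: 0.0
```

Request:
arm_command([
  [[0,0,0],[0,0,8],85],
  [[0,0,0],[0,0,8],85],
  [[0,0,0],[0,0,2],85],
  [[0,0,0],[0,0,0],85],
  [[0,0,0],[0,0,0],85],
  [[0,0,0],[0,0,0],85],
  [[0,0,0],[0,0,0],85],
  [[0,0,0],[0,0,0],85],
  [[0,0,0],[0,0,0],85],
  [[0,0,0],[0,0,0],85],
])

```text
t: 20.2
position: [0.4429, 0.1077, 0.2081]
eef_rot: [-3.141, 0.0, 1.451]
force: [-0.0, -0.7, 0.6]
gripper_width: 0.0848
finger_force: 0.0
```

Run:
```python
from h import *
pose(); c=ctrl.get_calibration('wrist'); im,d=ctrl.grab_frame('wrist'); P=cloud(c,d)*1000
cv2.imwrite('pics/w5.png',im[...,::-1])
for z in (88,98,102):
    m=(d>0)&(abs(P[...,0]-443)<50)&(abs(P[...,1]-107)<50)&(P[...,2]>z)&(P[...,2]<115)
    print(z,m.sum(),P[m].mean(0).round(1),cv2.minAreaRect(P[m][:,:2].astype(np.float32)))
pose()
```

```text
t 20.2 pos [442.9 107.7 208.1] rpy [-1.7999e+02  2.0000e-02  8.3110e+01] F [-0.  -0.7  0.6] w 84.8 ff 0.0
88 4352 [442.2 109.5 100.2] ((441.7624816894531, 106.44168090820312), (52.818973541259766, 48.08651351928711), 82.90058135986328)
98 3139 [442.  108.  101.6] ((441.9398193359375, 107.02568054199219), (50.831417083740234, 47.21873092651367), 82.0740966796875)
102 1942 [441.9 107.1 103.3] ((441.7802734375, 106.78688049316406), (37.66545486450195, 37.527584075927734), 82.33641815185547)
t 20.25 pos [442.9 107.7 208.1] rpy [-1.7999e+02  2.0000e-02  8.3110e+01] F [-0.2  0.2  0.4] w 85.0 ff 0.0
```

View pics/w5.png

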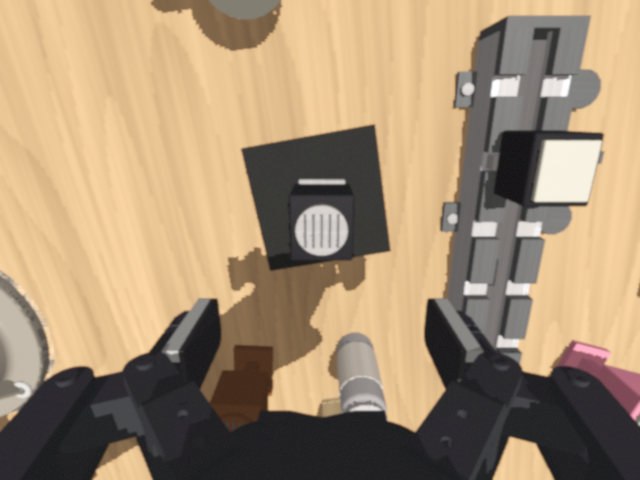

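The mic slide stands upright on the mat at (322,230), square to the hand and within 1 mm (the wrist camera showed the same ~1 mm bias on the seated lamp). Descend straight and grip its 48 mm faces.

Request:
arm_command([
  [[0,0,20],[0,0,0],85],
  [[0,0,30],[0,0,0],85],
  [[0,0,30],[0,0,0],85],
  [[0,0,30],[0,0,0],85],
  [[0,0,20],[0,0,0],85],
  [[0,0,14],[0,0,0],85],
  [[0,0,5],[0,0,0],85],
  [[0,0,0],[0,0,0],85],
  [[0,0,0],[0,0,0],60],
  [[0,0,0],[0,0,0],40],
])

```text
t: 21.25
position: [0.4437, 0.1079, 0.06]
eef_rot: [3.14, -0.0, 1.45]
force: [0.7, -0.4, 0.6]
gripper_width: 0.0582
finger_force: 0.0
```

Request:
arm_command([
  [[0,0,0],[0,0,0],30],
  [[0,0,0],[0,0,0],30],
  [[0,0,0],[0,0,0],30],
  [[0,0,0],[0,0,0],30],
  [[0,0,0],[0,0,0],30],
  [[0,0,0],[0,0,0],30],
  [[0,0,0],[0,0,0],30],
  [[0,0,0],[0,0,0],30],
  [[0,0,-10],[0,0,0],30],
  [[0,0,-20],[0,0,0],30],
])

```text
t: 22.25
position: [0.4409, 0.107, 0.0884]
eef_rot: [-3.137, 0.002, 1.451]
force: [0.8, 0.0, -3.4]
gripper_width: 0.0474
finger_force: 62.8
```

Run:
```python
from h import *
pose()
s=(np.array([442.6,107.8,89.]),R.from_euler('xyz',[180,0,83.1],degrees=True).as_matrix())
print(rail(0,-210))
s=plan([(442.6,107.8,200,83.1,4),(*rail(0,-210),200,83.1,9)],s)
```

```text
t 22.25 pos [440.9 107.   88.4] rpy [-1.7976e+02  1.0000e-01  8.3120e+01] F [ 0.8  0.  -3.4] w 47.4 ff 62.8
[ 583.67126384 -137.07904181]
0 [0.0, 0.0, -28.0] [0.0, 0.0, 0.0]
1 [0.0, 0.0, -28.0] [0.0, 0.0, 0.0]
2 [0.0, 0.0, -28.0] [0.0, 0.0, 0.0]
3 [0.0, 0.0, -27.0] [0.0, 0.0, 0.0]
4 [-25.0, 19.0, 0.0] [0.0, 0.0, 0.0]
5 [-25.0, 19.0, 0.0] [0.0, 0.0, 0.0]
6 [-25.0, 19.0, 0.0] [0.0, 0.0, 0.0]
7 [-25.0, 19.0, 0.0] [0.0, 0.0, 0.0]
8 [-25.0, 19.0, 0.0] [0.0, 0.0, 0.0]
9 [-25.0, 19.0, 0.0] [0.0, 0.0, 0.0]
10 [-25.0, 18.0, 0.0] [0.0, 0.0, 0.0]
11 [-26.0, 19.0, 0.0] [0.0, 0.0, 0.0]
12 [-25.2, 18.5, 0.0] [0.0, 0.0, 0.0]
```

Request:
arm_command([
  [[0,0,-28],[0,0,0],30],
  [[0,0,-28],[0,0,0],30],
  [[0,0,-28],[0,0,0],30],
  [[0,0,-27],[0,0,0],30],
  [[-25,19,0],[0,0,0],30],
  [[-25,19,0],[0,0,0],30],
  [[-25,19,0],[0,0,0],30],
  [[-25,19,0],[0,0,0],30],
  [[-25,19,0],[0,0,0],30],
  [[-25,19,0],[0,0,0],30],
])

```text
t: 23.25
position: [0.5378, -0.0561, 0.2]
eef_rot: [-3.14, 0.0, 1.451]
force: [-0.2, 0.6, -4.1]
gripper_width: 0.0473
finger_force: 63.1
```

Request:
arm_command([
  [[-25,18,0],[0,0,0],30],
  [[-26,19,0],[0,0,0],30],
  [[-25,18.5,0],[0,0,0],30],
  [[0,0,20],[0,0,0],30],
  [[0,0,20],[0,0,0],30],
  [[0,0,20],[0,0,0],30],
  [[0,0,20],[0,0,0],30],
  [[0,0,10],[0,0,0],30],
  [[0,0,0],[0,0,0],30],
  [[0,0,0],[0,0,0],30],
])

```text
t: 24.25
position: [0.5844, -0.1371, 0.1108]
eef_rot: [3.141, 0.0, 1.45]
force: [-0.3, 0.3, -4.6]
gripper_width: 0.0472
finger_force: 63.1
```

Run:
```python
from h import *
p,_=pose(); dv=p[:2]-RO; print('rail xy',dv@[.9928,-.1201],dv@[.1201,.9928])
c=ctrl.get_calibration('side'); im,d=ctrl.grab_frame('side'); P=cloud(c,d)*1000
cv2.imwrite('pics/s6.png',cv2.resize(im[150:350,210:410],(600,600))[...,::-1])
# lamp seated check of rail line, from wrist
c=ctrl.get_calibration('wrist'); im,d=ctrl.grab_frame('wrist'); P=cloud(c,d)*1000
m=(d>0)&(P[...,2]>46)&(P[...,2]<54)&(P[...,0]>540)&(P[...,0]<680)&(P[...,1]>-85)
q=P[m][:,:2]; r=cv2.minAreaRect(q.astype(np.float32)); print(m.sum(),r,'x',(np.array(r[0])-RO)@[.9928,-.1201])
pose()
```

```text
t 24.25 pos [ 584.4 -137.1  110.8] rpy [1.7996e+02 2.0000e-02 8.3100e+01] F [-0.3  0.3 -4.6] w 47.2 ff 63.1
rail xy 0.6686838863411271 -209.92472848029587
10618 ((593.7788696289062, -46.198543548583984), (84.96900939941406, 62.28572082519531), 83.14087677001953) x -0.8886731522369165
t 24.35 pos [ 585.  -137.2  111.6] rpy [1.7987e+02 3.0000e-02 8.3110e+01] F [ 0.4 -0.3 -3.7] w 47.4 ff 63.2
```

View pics/s6.png

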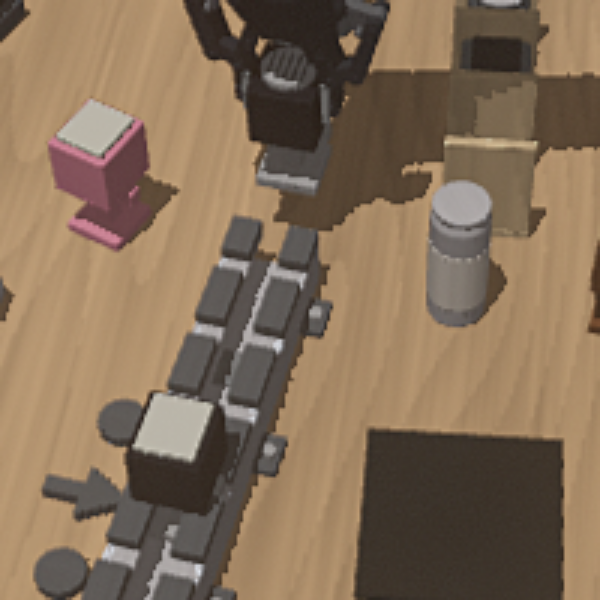

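Mic slide is held upright in front of the open end, foot at crop (290,170) and mouth at (270,225). Lower to running height.

Request:
arm_command([
  [[0,-0.8,10],[0,0,0],30],
  [[0,0,12],[0,0,0],30],
  [[0,0,8],[0,0,0],30],
  [[0,0,3.5],[0,0,0],30],
  [[0,0,0],[0,0,0],30],
  [[0,0,0],[0,0,0],30],
  [[0,0,0],[0,0,0],30],
  [[0,0,0],[0,0,0],30],
  [[0,0,0],[0,0,0],30],
  [[0,0,0],[0,0,0],30],
])

```text
t: 25.35
position: [0.5833, -0.137, 0.0769]
eef_rot: [3.141, 0.0, 1.45]
force: [-0.8, 0.4, -3.9]
gripper_width: 0.0473
finger_force: 63.3
```

Run:
```python
from h import *
for i in range(2):
    p,_=pose(); dv=p[:2]-RO; print('rail xy',dv@[.9928,-.1201],dv@[.1201,.9928]); im,d=ctrl.grab_frame('side')
c=ctrl.get_calibration('side'); P=cloud(c,d)*1000
m=ctrl.masks_of('mic_center','side')
for r in m[:3]:
    q=P[r['pixels']&(d>0)]; print(r['score'],r['rect'],q.mean(0),q[:,2].min(),np.percentile(q[:,2],[2,98]))
```

```text
t 25.35 pos [ 583.3 -137.    76.9] rpy [1.7998e+02 3.0000e-02 8.3100e+01] F [-0.8  0.4 -3.9] w 47.3 ff 63.3
rail xy -0.3469378784098981 -209.93437610619
t 25.4 pos [ 583.3 -136.9   76.9] rpy [1.7999e+02 3.0000e-02 8.3110e+01] F [-0.4 -0.  -4.3] w 46.9 ff 63.3
rail xy -0.3861872625438457 -209.9145375933125
0.89 [412.2, 173.5, 34.5, 43.0] [ 331.74386285 -190.3625982    67.07692964] -2.7470065716039826 [  2.02139561 104.12460097]
0.81 [293.9, 176.4, 25.5, 47.6] [ 583.91151187 -122.32221015   83.83652383] -2.4625411680776477 [ 24.27778206 124.05536619]
0.72 [405.2, 215.9, 34.1, 49.3] [342.65826694 -62.09418842  67.11879707] -3.5895958293629127 [  2.77719874 104.5832063 ]
```

Request:
arm_command([
  [[5,0,0],[0,0,0],30],
  [[8,0,0],[0,0,0],30],
  [[8,0,0],[0,0,0],30],
  [[8,0,0],[0,0,0],30],
  [[8,0,0],[0,0,0],30],
  [[8,0,0],[0,0,0],30],
  [[8,0,0],[0,0,0],30],
  [[7,0,0],[0,0,0],30],
  [[0,0,0],[0,0,0],30],
  [[0,0,0],[0,0,0],30],
])

```text
t: 26.5
position: [0.5904, -0.0775, 0.0767]
eef_rot: [-3.141, 0.001, 1.451]
force: [-0.4, -0.5, -4.6]
gripper_width: 0.0474
finger_force: 63.3
```

No contact forces; run on to notch 0 (150 mm more).

Request:
arm_command([
  [[10,0,0],[0,0,0],30],
  [[18,0,0],[0,0,0],30],
  [[18,0,0],[0,0,0],30],
  [[18,0,0],[0,0,0],30],
  [[18,0,0],[0,0,0],30],
  [[18,0,0],[0,0,0],30],
  [[18,0,0],[0,0,0],30],
  [[14,0,0],[0,0,0],30],
  [[10,0,0],[0,0,0],30],
  [[5,0,0],[0,0,0],30],
])

```text
t: 27.5
position: [0.6081, 0.0698, 0.0767]
eef_rot: [-3.142, -0.0, 1.452]
force: [0.5, -0.3, -4.0]
gripper_width: 0.048
finger_force: 63.3
```

Request:
arm_command([
  [[3,0,0],[0,0,0],30],
  [[0,0,0],[0,0,0],30],
  [[0,0,0],[0,0,0],30],
  [[0,0,0],[0,0,0],30],
  [[0,0,0],[0,0,0],30],
  [[0,0,0],[0,0,0],30],
  [[0,0,0],[0,0,0],30],
  [[0,0,0],[0,0,0],30],
  [[0,0,0],[0,0,0],30],
  [[0,0,0],[0,0,0],30],
])

```text
t: 28.5
position: [0.6084, 0.0715, 0.0766]
eef_rot: [-3.142, 0.0, 1.451]
force: [0.4, -0.2, -4.1]
gripper_width: 0.0475
finger_force: 63.3
```

Run:
```python
from h import *
p,_=pose(); dv=p[:2]-RO; print('rail xy',dv@[.9928,-.1201],dv@[.1201,.9928])
c=ctrl.get_calibration('wrist'); im,d=ctrl.grab_frame('wrist'); P=cloud(c,d)*1000
cv2.imwrite('pics/w7.png',im[...,::-1])
A=np.array([[.9928,.1201],[-.1201,.9928]])
def f(nm,z0,z1,y0,y1,dx=40):
    q=(P[...,:2]-RO)@A; m=(d>0)&(abs(q[...,0])<dx)&(q[...,1]>y0)&(q[...,1]<y1)&(P[...,2]>z0)&(P[...,2]<z1)
    if m.sum()>5: print(nm,m.sum(),'x',np.percentile(q[m][:,0],[1,99]).round(1),'y',np.percentile(q[m][:,1],[1,99]).round(1),'z',P[m][:,2].mean().round(1))
f('grille',117,130,-40,40,20); f('mic',110,118,-40,40,22); f('lamptop',102,110,30,100); f('lamp',97,102,30,100)
```

```text
t 28.5 pos [608.4  71.5  76.6] rpy [-1.7999e+02  2.0000e-02  8.3110e+01] F [ 0.4 -0.2 -4.1] w 47.5 ff 63.3
rail xy -0.46570211248185384 0.09213324071090016
grille 8854 x [-18.6  16.7] y [-18.8  17.4] z 119.8
mic 7686 x [-21.8  21.8] y [-25.4  25.1] z 114.5
lamptop 15768 x [-20.3  17.2] y [37.8 79.3] z 106.0
lamp 6027 x [-25.2  22.3] y [33.2 84.2] z 100.8
```

Mic–lamp spacing reads about 59.3 mm, centred on the notch; lower.

Request:
arm_command([
  [[0,0,3],[0,0,0],30],
  [[0,0,3],[0,0,0],30],
  [[0,0,3],[0,0,0],30],
  [[0,0,2],[0,0,0],30],
  [[0,0,2],[0,0,0],30],
  [[0,0,1],[0,0,0],30],
  [[0,0,0.5],[0,0,0],30],
  [[0,0,0],[0,0,0],30],
  [[0,0,0],[0,0,0],30],
  [[0,0,0],[0,0,0],30],
])

```text
t: 29.55
position: [0.6083, 0.0716, 0.0632]
eef_rot: [-3.141, 0.001, 1.45]
force: [-3.8, -0.4, 5.6]
gripper_width: 0.0476
finger_force: 64.2
```

Request:
arm_command([
  [[0,0,0],[0,0,0],60],
  [[0,0,0],[0,0,0],85],
  [[0,0,0],[0,0,0],85],
  [[0,0,0],[0,0,0],85],
  [[0,0,0],[0,0,0],85],
  [[0,0,-10],[0,0,0],85],
  [[0,0,-25],[0,0,0],85],
  [[0,0,-35],[0,0,0],85],
  [[0,0,-40],[0,0,0],85],
  [[0,0,-30],[0,0,0],85],
])

```text
t: 30.55
position: [0.6093, 0.072, 0.2056]
eef_rot: [3.138, -0.001, 1.451]
force: [1.1, 0.2, 0.8]
gripper_width: 0.085
finger_force: 0.0
```

Request:
arm_command([
  [[0,0,0],[0,0,0],85],
  [[0,0,0],[0,0,0],85],
  [[0,0,0],[0,0,0],85],
  [[0,0,0],[0,0,0],85],
  [[0,0,0],[0,0,0],85],
  [[0,0,0],[0,0,0],85],
  [[0,0,0],[0,0,0],85],
  [[0,0,0],[0,0,0],85],
  [[0,0,0],[0,0,0],85],
  [[0,0,0],[0,0,0],85],
])

```text
t: 31.55
position: [0.6085, 0.0716, 0.2022]
eef_rot: [3.142, 0.0, 1.45]
force: [-0.1, 0.4, -0.2]
gripper_width: 0.0851
finger_force: 0.0
```

Run:
```python
from h import *
pose()
c=ctrl.get_calibration('wrist'); im,d=ctrl.grab_frame('wrist'); P=cloud(c,d)*1000
A=np.array([[.9928,.1201],[-.1201,.9928]]); q=(P[...,:2]-RO)@A
for nm,y0 in (('mic',0),('lamp',60)):
    m=(d>0)&(abs(q[...,0])<35)&(abs(q[...,1]-y0)<29)&(P[...,2]>97)&(P[...,2]<120)
    t=P[m]; print(nm,np.percentile(t[:,2],[5,50,95,99]).round(1),cv2.minAreaRect(q[m].astype(np.float32)))
    g=(abs(q[...,0]+1)<15)&(abs(q[...,1]-y0+1)<15)&(d>0); X=np.c_[q[g],np.ones(g.sum())]
    print(' top z',P[g][:,2].mean().round(2),'tilt deg',np.degrees(np.linalg.lstsq(X,P[g][:,2],rcond=None)[0][:2]).round(2))
s,_=ctrl.grab_frame('side')
cv2.imwrite('pics/fin.png',np.hstack([cv2.resize(im[60:360,180:480],(400,400)),cv2.resize(s[210:390,210:390],(400,400))])[...,::-1])
```

```text
t 31.55 pos [608.5  71.6 202.2] rpy [1.800e+02 2.000e-02 8.311e+01] F [-0.1  0.4 -0.2] w 85.1 ff 0.0
mic [ 99.9 102.2 107.1 107.6] ((-1.745077133178711, -0.7551593780517578), (51.64636993408203, 48.121089935302734), 89.44902801513672)
 top z 255.82 tilt deg [-3.1000e-01  5.3898e+02]
lamp [100.1 105.6 107.  107.6] ((-1.2768363952636719, 58.5228271484375), (48.04044723510742, 51.35429000854492), 0.003047150792554021)
 top z 106.09 tilt deg [-0.1  -0.15]
```

View pics/fin.png

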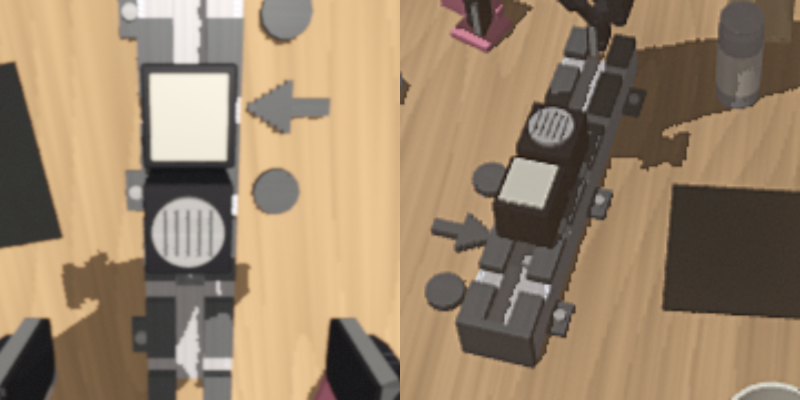

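Both slides are seated at the same height, square and level. The lamp is at the arrow (left crop, (190,115)) and the mic sits beside it on the open-end side (190,232).

```bash
python3 -c "
from cell import ctrl
print(ctrl.finish_job())"
```

```text
the job is handed in; nothing more can be done
None
```

The job is handed in: the lamp slide is seated in the arrow's notch (rail y = +60 mm) and the microphone slide in the notch next to it on the open-end side (y = 0), both upright, square and released at about 32 s; I didn't re-measure the other objects afterwards.

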